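# Show which doming punch and hollow to use

### The job

Show the apprentice which tools make the widest dome. With the outside of the fingers gently push the bench magnifier's lens to the left, well clear of the doming block; then point down at the punch with the biggest ball in the stand, fingertips just above it without touching, and stay there for two seconds. Then point in the same way at the centre of the widest hollow in the doming block and finish there, still pointing; do not touch or pick up the punches, stand or block, and leave everything else as it is.

Things in the scene. Friction and masses are not known exactly. Their poses are not given: they have to be found in the camera images.
- lens_arm (a joint): swing of the magnifier's arm about its post, rad. 0 = arm along the magnifier's own -x (roughly towards the robot); growing values swing the lens clockwise from above, to the robot's left (+y). Starts within 0.15 of 0; stops at -0.3 and 1.45. Light friction, no spring: 1 to 2 N at the lens moves it and it stays where left. About 0.9 more than at the start leaves room for a hand over the block.
- lens_center (a point): middle of the round lens, at half its thickness, 175 mm above the bench. Lens with its black frame: a flat disc 124 mm across and 14 mm thick (168 to 182 mm above the bench). It moves with the arm, an 11 mm steel bar at the same height that runs from the frame to the post.
- lens_pivot (a point): swing axis of the arm at lens height (175 mm), on top of the post, on the far side of the lens, 230 mm from the lens's middle. Axes as the magnifier's foot, z up. Hub 28 mm across, its cap reaching 199 mm above the bench.
- doming_block: the doming block: a heavy plain steel slab 120 (own x) x 80 (own y) x 36 mm high with six round hollows of 36, 26, 19, 15, 12 and 9 mm diameter sunk in its top. It lies on the bench under the lens at any yaw. Origin: centre of its underside.
- wide_hollow (a point): centre of the block's widest hollow (36 mm across, 13 mm deep), in the plane of the block's top, 36 mm above the bench; at x = -35, y = +15 mm in the block's frame.
- block_top (a point): centre of the block's top face, 36 mm above the bench.
- punch_stand: the punch stand: a wooden block 105 (own x) x 152 (own y) x 40 mm high, with two rows of three holes (44 mm apart along x, 46 mm along y), to the robot's right of the doming block. Six loose steel ball punches stand in it in any order. Origin: centre of its underside.
- punch32_top (a point): topmost point of the punch with the biggest ball, 92 mm above the bench.
- punch32: a loose steel doming punch standing upright in the stand, the one with the biggest ball: a ball of 32 mm diameter on a 10 mm shank, 80 mm long in all, its top 92 mm above the bench. Origin: centre of its foot, z along the shank.
- punch24: a loose steel doming punch standing upright in the stand, a ball of 24 mm diameter on a 10 mm shank, 80 mm long in all, its top 92 mm above the bench. Origin: centre of its foot, z along the shank.
- punch19: a loose steel doming punch standing upright in the stand, a ball of 19 mm diameter on a 10 mm shank, 80 mm long in all, its top 92 mm above the bench. Origin: centre of its foot, z along the shank.
- punch15: a loose steel doming punch standing upright in the stand, a ball of 15 mm diameter on a 10 mm shank, 80 mm long in all, its top 92 mm above the bench. Origin: centre of its foot, z along the shank.
- punch11: a loose steel doming punch standing upright in the stand, a ball of 11 mm diameter on a 10 mm shank, 80 mm long in all, its top 92 mm above the bench. Origin: centre of its foot, z along the shank.
- punch8: a loose steel doming punch standing upright in the stand, a ball of 8 mm diameter on a 10 mm shank, 80 mm long in all, its top 92 mm above the bench. Origin: centre of its foot, z along the shank.
- hammer: bystander: a hammer lying on the bench, 240 mm long, wooden handle and brass head, 26 mm high (head 84 mm wide). Origin: middle of its length, underside; x along the handle towards the head.
- jar: bystander: a small closed amber glass jar, 54 mm across, 58 mm high. Origin: centre of its underside.
- ring_clamp: bystander: a wooden ring clamp lying on the bench, 128 x 27 x 24 mm, its length along own x. Origin: centre of its underside.
- magnifier: the bench magnifier: a heavy round foot 116 mm across that does not move, a 14 mm post, a swing arm and a lens. Origin: centre of the foot's underside, straight below the pivot; the arm lies along own -x at joint 0.
Things that resemble listed ones, but are neither listed nor needed, are in the scene too. Leave any purple look-alike of the punch32 alone.

How it is judged:
On the way, in this order (a step that is already met when the one before it is completed fails the run):
1. the lens is pushed well clear of the doming block (its middle more than 130 mm from the block's middle, seen from above) (horizontal distance between lens_center and block_top above 0.13 m), for 0.2 s.
2. the tool points down at the biggest-ball punch (TCP within 15 mm of its axis, 21 to 75 mm above its top, tool within 35 degrees of straight down) and stays for two seconds (horizontal distance between the grasp point and punch32_top below 0.015 m and z of the grasp point in the frame of punch_stand between 0.113 and 0.167 m and angle between the grasp point's own z axis and vertical above 2.53 rad), for 1.9 s.
3. the tool points down at the widest hollow in the same way (TCP 21 to 75 mm above the block's top) (horizontal distance between the grasp point and wide_hollow below 0.015 m and z of the grasp point in the frame of doming_block between 0.057 and 0.111 m and angle between the grasp point's own z axis and vertical above 2.53 rad), for 0.5 s.
At the end, for the whole second after the job is handed in: Tool still pointing down at the widest hollow, touching nothing (TCP within 15 mm of its centre, 21 to 75 mm above the block, within 35 degrees of vertical); lens at rest, over 130 mm from the block's middle; punches within 8 mm, hammer, jar and clamp within 10 mm of their starts (all of step 3 and horizontal distance between lens_center and block_top above 0.13 m and velocity of joint lens_arm between -0.05 and 0.05 rad/s and distance of each of punch32, punch24, punch19, punch15, punch11, punch8 from where it was at the start of the episode below 0.008 m and distance of each of hammer, jar, ring_clamp from where it was at the start of the episode below 0.01 m).
It fails at once if the robot touches the doming block, the punch stand or a punch (contact force between any of the fingers, the arm and doming_block above 0.5 N or contact force between any of the fingers, the arm and punch_stand above 0.5 N or contact force between any of the fingers, the arm and punch32 above 0.5 N or contact force between any of the fingers, the arm and punch24 above 0.5 N or contact force between any of the fingers, the arm and punch19 above 0.5 N or contact force between any of the fingers, the arm and punch15 above 0.5 N or contact force between any of the fingers, the arm and punch11 above 0.5 N or contact force between any of the fingers, the arm and punch8 above 0.5 N).
It fails at once if a punch is lifted or shifted by more than 8 mm (distance of any of punch32, punch24, punch19, punch15, punch11, punch8 from where it was at the start of the episode above 0.008 m).
It fails at once if the magnifier is gripped or shoved hard (more than 15 N) (contact force between the fingers and magnifier above 15 N).
It fails at once if the arm or the gripper's body, instead of the fingers, pushes the magnifier (more than 1 N) (contact force between the arm and magnifier above 1 N).
It fails at once if the hammer, jar or ring clamp is moved by more than 10 mm (distance of any of hammer, jar, ring_clamp from where it was at the start of the episode above 0.01 m).
It also fails if it takes over 67 s, if anything falls off the work surface, if the arm or the gripper's body presses on something with over 40 N, if the wrist force passes 120 N, or if a joint passes its speed limit or range.

### The arm

A 7-joint arm with a two-finger parallel gripper is mounted at the origin on the work surface. World frame = base frame: x ahead of the robot, y to its left, z up, the work surface at z = 0. Lengths are in m, angles in rad, forces in N, time in s.
With the tool pointing down it reaches from about 0.425 to 1.025 m from the base axis. Payload 9.4 kg.
Tool frame: the origin (TCP) lies between the finger pads, 19 mm behind the fingertips; this is the grasp point; x points along the fingers, z is the direction in which the jaws open and shut, and the axes are right-handed (so a half turn about x gives the same grasp; the last joint's range is limited). The gripper opens to 93 mm and grips with 3 to 60 N. Pads are 15 mm wide; open, the fingers measure 128 mm over their backs; the gripper's body (75 mm by 188 mm) begins 65 mm behind the grasp point.
Start: joints at [1.056, 0.599, -0.003, 1.599, 0.002, 0.943, -0.08], TCP at [0.307, -0.657, 0.237] pointing down, gripper open.
Joint ranges: [-2.57, 2.57], [-0.35, 1.97], [-1.29, 1.29], [0.11, 2.56], [-1.05, 4.19], [0.11, 1.86], [-2.63, 2.63]. Speed limits (rad/s): [2.22, 2.22, 3.01, 3.01, 3.14, 3.14, 3.14].

### API

Orientations are given as a unit quaternion [w, x, y, z].
In Python, from workcell import env gives the robot as it stands.
- The arm moves only by the tool servo_tool, never from a script. Its arguments are lists of equal length, an entry for each row: "xyz": the shift along the tool's x, y, z in units of 40 mm (1.0 is 40 mm), a list of three; "angular": the turn, a rotation vector about the tool's x, y, z in units of 6 degrees (1.0 is 6 degrees), a list of three; "jaw": the gripper's target within -1 to 1 (fully open at 1, half-way at 0, shut at -1). In form: {"xyz": [[dx, dy, dz], ...], "angular": [[ax, ay, az], ...], "jaw": [jaw, ...]}. A call has 1 to 12 rows; each row is the pose to reach, as a shift and turn from the pose measured when the call began, along the tool's axes at that moment; what a row does not reach only later rows make up. A row lasts 1/8 s, in which the tool goes at most 62.5 mm and 10.7 degrees, less where a joint would pass 70% of its speed; a pose out of reach is approached as far as the arm can. A call with a gripper value outside its range is refused whole. The fingers move at their own pace and stop on an object; "squeeze" is the grip in N (left out, the last holds). Time passes only in rows, so rows that repeat a pose let the fingers close. It gives the time, the measured TCP pose, the force and the opening at its end, in the units of the state.
- env.get_obs(): the state, without advancing time (a new reading comes with each control period).
- env.snapshot(name): name is "scene" or "top" or "wrist"; returns a dict with "image" (384x512x3 uint8, blue, green, red), "intrinsics" (3x3 intrinsics, pixels), "distortion" ([k1, k2, p1, p2, k3] as OpenCV has them; the pictures are not rectified), "cam_to_world" (4x4, takes a point from camera to world coordinates). Camera axes: x right, y up, looking along -z (the intrinsics and any distortion apply to the point x, -y, -z); pixel columns grow to the right and rows downward; lengths in m; the calibration is good to about 2 mm. A picture is of the moment at which its call begins. There is no depth.
- env.job_done(): hands the job in, once; it reports no verdict.
The state is a dict: "time_s": time; "joint_pos": joint angles; "dq": joint speeds; "joint_efforts": joint torques, N m; "eef_pos": TCP position; "orientation": TCP orientation; "force": force on the tool from outside, world axes, zero at the start; "wrist_torque": the same for the moment, N m; "width": finger opening in m.
Only numpy, scipy, OpenCV 4.12 (cv2) and the standard library are available. Lean on these libraries where they do the work, as an engineer would, in place of code of your own. Each camera call takes 0.05 s, during which the arm holds its last target. There are 200 camera calls.

## Working session

There is one attempt and no reset: what is moved stays moved. The work goes in short steps, Python scripts to look and compute and a tool call to move; the robot and the scene stay as the last step left them, time stands still between calls to the robot, and variables do not carry over. Pictures are saved under pics/ and viewed, about 8 in all and at most 12, crops included, and the job is handed in when it is done.

Besides the shell and the picture viewer there is one more tool, called by a JSON object that holds its "op" and its "data". servo_tool: Moves the arm, as the interface text tells. Its arguments: {"type":"object","properties":{"xyz":{"type":"array"},"angular":{"type":"array"},"jaw":{"type":"array"},"squeeze":{"type":"number"}},"required":["xyz","angular","jaw"]}

```bash
ls; mkdir -p pics; python3 - <<'E'
from workcell import env
import cv2,numpy as np
o=env.get_obs(); print({k:np.round(v,3) for k,v in o.items()})
for n in("scene","top"):
    s=env.snapshot(n); cv2.imwrite(f"pics/{n}0.png",s["image"]); np.savez(f"{n}0.npz",**s)
    print(n,s["intrinsics"].round(1).tolist(),s["distortion"],s["cam_to_world"].round(3).tolist())
E
```

```text
pics
{'time_s': np.float64(0.0), 'joint_pos': array([ 1.056,  0.6  , -0.003,  1.6  ,  0.002,  0.943, -0.08 ]), 'dq': array([-0.001,  0.002,  0.001,  0.   , -0.   , -0.   ,  0.001]), 'joint_efforts': array([ 0.0000e+00, -7.6507e+01,  1.4980e+00, -2.5235e+01, -5.2000e-02,
        1.7000e-02,  0.0000e+00]), 'eef_pos': array([ 0.307, -0.656,  0.237]), 'orientation': array([ 0.596,  0.38 ,  0.597, -0.379]), 'force': array([-0.194, -0.913, -0.447]), 'wrist_torque': array([-0.004, -0.022,  0.025]), 'width': np.float64(0.093)}
scene [[477.8, 0.0, 258.5], [0.0, 477.8, 198.4], [0.0, 0.0, 1.0]] [-0.03831759  0.          0.          0.          0.        ] [[0.473, -0.607, 0.638, 1.475], [0.881, 0.316, -0.353, -0.506], [0.013, 0.729, 0.684, 1.038], [0.0, 0.0, 0.0, 1.0]]
top [[359.6, 0.0, 253.4], [0.0, 359.6, 195.8], [0.0, 0.0, 1.0]] [-0.02510931  0.          0.          0.          0.        ] [[0.005, 0.991, -0.137, 0.458], [-1.0, 0.007, 0.014, -0.036], [0.014, 0.137, 0.991, 1.221], [0.0, 0.0, 0.0, 1.0]]
```

View pics/top0.png

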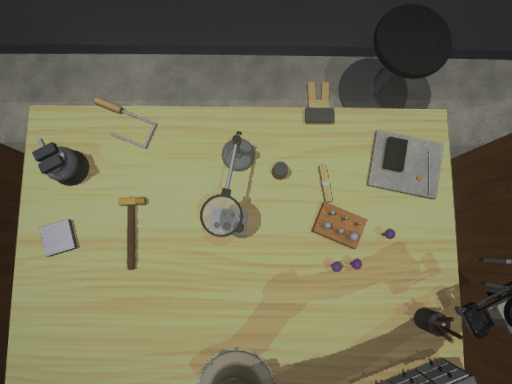

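View pics/scene0.png

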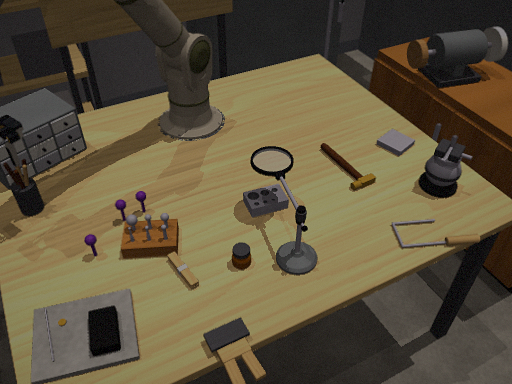

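Top view: lens about (222,215), post about (237,140–155), stand about (340,225), jar (280,170), clamp (326,183), purple look-alikes (390,234), (357,264), (337,267). In the scene view the block is at (265,200) and the stand at (150,238). I'll enlarge these areas.

```bash
cat > h.py <<'E'
import numpy as np,cv2
def load(n): return dict(np.load(n+".npz"))
def ray(s,px):
    p=cv2.undistortPoints(np.float64([[px]]),s["intrinsics"],s["distortion"])[0,0]
    T=s["cam_to_world"]; d=T[:3,:3]@np.array([p[0],-p[1],-1.]); return T[:3,3],d/np.linalg.norm(d)
def onz(s,px,z):
    o,d=ray(s,px); return o+d*(z-o[2])/d[2]
def proj(s,P):
    T=s["cam_to_world"]; c=T[:3,:3].T@(np.array(P,float)-T[:3,3])
    return cv2.projectPoints(np.array([[c[0],-c[1],-c[2]]]),np.zeros(3),np.zeros(3),s["intrinsics"],s["distortion"])[0][0,0]
def tri(a,b):
    A=np.zeros((3,3));v=np.zeros(3)
    for o,d in(a,b):
        M=np.eye(3)-np.outer(d,d);A+=M;v+=M@o
    x=np.linalg.solve(A,v); return x,[np.linalg.norm(np.cross(x-o,d)) for o,d in(a,b)]
E
python3 - <<'E'
from h import *
t=load("top0")["image"];s=load("scene0")["image"]
def crop(i,x,y,w,h,k): return cv2.resize(i[y:y+h,x:x+w],None,fx=k,fy=k,interpolation=cv2.INTER_CUBIC)
a=np.hstack([crop(t,195,185,66,50,6),crop(t,308,198,66,50,6)])
b=np.hstack([crop(s,233,178,66,50,6),crop(s,118,206,66,50,6)])
cv2.imwrite("pics/crops.png",np.clip(np.vstack([a,b])*1.5,0,255).astype(np.uint8))
E
```

```text
(no output)
```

View pics/crops.png

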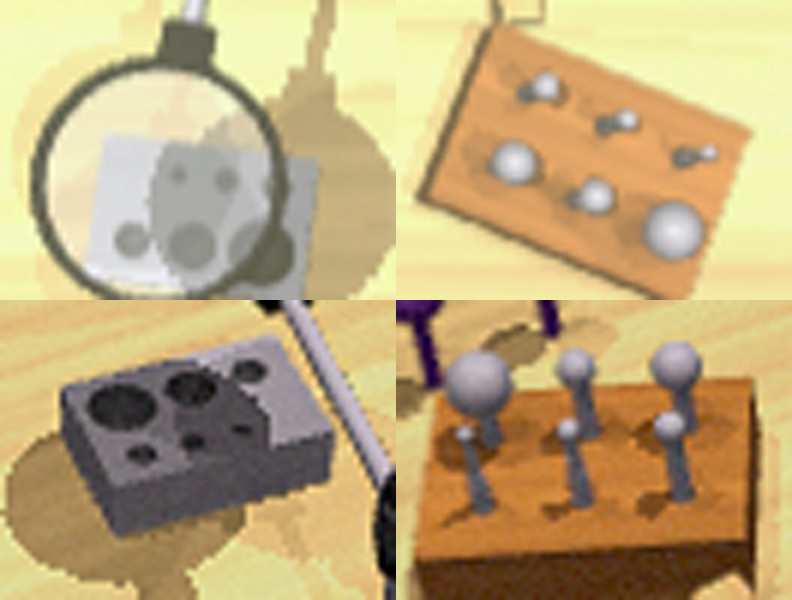

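Crops: top right, the biggest ball is at full-picture top (353.9,235.9); bottom right, scene (131.5,219.6). Widest hollow is at scene (253.1,195.4), top (238.3,226.6). Lens middle is at top (221.1,214.6).

```bash
cat > m.py <<'E'
from h import *
t=load("top0");s=load("scene0")
def blob(S,px,r,lo):
    # centroid of bright/grey ball pixels around px
    h=cv2.cvtColor(S["image"],cv2.COLOR_BGR2HSV); m=((h[...,1]<60)&(h[...,2]>lo)).astype(np.uint8)
    n,l,st,c=cv2.connectedComponentsWithStats(m)
    k=l[int(px[1]),int(px[0])]; return k and (c[k].round(1),st[k])
print("ball blobs",blob(t,(354,236),8,90),blob(s,(131.5,218),8,70))
p,e=tri(ray(t,(353.9,235.9)),ray(s,(131.5,219.6))); print("ball32 centre",p.round(4),np.round(e,4))
print(" on z=.076",onz(t,(353.9,235.9),.076).round(4),onz(s,(131.5,219.6),.076).round(4))
p,e=tri(ray(t,(238.3,226.6)),ray(s,(253.1,195.4))); print("hollow",p.round(4),np.round(e,4))
print(" on z=.036",onz(t,(238.3,226.6),.036).round(4),onz(s,(253.1,195.4),.036).round(4))
def c6(x0,y0,u,v): return (x0+(u+.5)/6-.5,y0+(v+.5)/6-.5)
W=[onz(s,c6(233,178,u,v-300),.036) for u,v in((123,407),(191,389),(249,370),(142,455),(192,442),(243,430))]
B=np.array([(-35,15)])
for w in W: print(" hollow scene",w[:2].round(4))
C=[onz(s,c6(233,178,u,v-300),.036) for u,v in((62,388),(275,338),(333,432),(112,492))]
print("block corners",np.round(C,4)[:,:2].tolist(),np.mean(C,0).round(4),[round(np.linalg.norm(C[i]-C[i-1]),4) for i in range(4)])
L=onz(t,(221.1,214.6),.175); print("lens",L.round(4))
m=(s["image"].max(2)<45).astype(np.uint8);m[:, :240]=0;m[:,300:]=0;m[:140]=0;m[182:]=0
n,l,st,c=cv2.connectedComponentsWithStats(m);k=1+st[1:,4].argmax();print("scene frame bbox",st[k])
(cx,cy),ax,an=cv2.fitEllipse(max(cv2.findContours((l==k).astype(np.uint8),0,1)[0],key=len));print((cx,cy),ax,onz(s,(cx,cy),.175).round(4))
S=[onz(t,c6(308,198,u-396,v),.04) for u,v in((492,22),(752,132),(418,200))]
print("stand corners",np.round(S,4).tolist(),np.linalg.norm(S[1]-S[0]),np.linalg.norm(S[2]-S[0]), "centre",((S[1]+S[2])/2).round(4))
E
python3 m.py
```

```text
ball blobs (array([353.7, 235.9]), array([349, 232,  10,   9,  75], dtype=int32)) (array([131.2, 218.4]), array([126, 214,  11,   9,  73], dtype=int32))
ball32 centre [ 0.4899 -0.3695  0.077 ] [0.0021 0.0021]
 on z=.076 [ 0.4892 -0.3718  0.076 ] [ 0.4903 -0.3675  0.076 ]
hollow [ 5.201e-01 -3.000e-04  3.580e-02] [0.0024 0.0024]
 on z=.036 [ 0.5191 -0.0024  0.036 ] [0.5212 0.0018 0.036 ]
 hollow scene [0.5212 0.0017]
 hollow scene [0.5253 0.0394]
 hollow scene [0.5264 0.0733]
 hollow scene [ 0.5572 -0.0064]
 hollow scene [0.5605 0.0206]
 hollow scene [0.5647 0.048 ]
block corners [[0.4939, -0.0196], [0.5108, 0.0979], [0.5872, 0.088], [0.5738, -0.0321]] [0.5414 0.0336 0.036 ] [np.float64(0.0809), np.float64(0.1187), np.float64(0.077), np.float64(0.1209)]
lens [0.5465 0.0441 0.175 ]
scene frame bbox [251 146  42  34 336]
(271.9238586425781, 161.44468688964844) (30.41144371032715, 42.14811706542969) [0.5513 0.0464 0.175 ]
stand corners [[0.6043, -0.2848, 0.04], [0.544, -0.4276, 0.04], [0.5059, -0.242, 0.04]] 0.15503581880696285 0.10726410593181664 centre [ 0.525  -0.3348  0.04  ]
```

Measurements agree: ball 77 mm (should be 76), hollow 35.8 mm (should be 36), block sides 119/79 mm, stand about 107×155 mm. Next: the pivot, the tool axes and a move calculator.

```bash
cat > mv.py <<'E'
import numpy as np
from scipy.spatial.transform import Rotation as R
from workcell import env
def rot(q): return R.from_quat(np.roll(q,-1))
def plan(targets):  # rows of (x,y,z, yaw): yaw = world angle of tool z (jaw axis), tool x down
    o=env.get_obs(); r=rot(o["orientation"]); p=o["eef_pos"]
    out=[]
    for x,y,z,a in targets:
        d=r.inv().apply(np.array([x,y,z])-p)/.04
        zz=np.array([np.cos(a),np.sin(a),0]); xx=np.array([0,0,-1.]); M=np.c_[xx,np.cross(zz,xx),zz]
        w=(r.inv()*R.from_matrix(M)).as_rotvec()/np.radians(6)
        print(np.round(d,2).tolist(),np.round(w,2).tolist())
def state():
    o=env.get_obs(); M=rot(o["orientation"]).as_matrix()
    print(round(o["time_s"],2),"p",o["eef_pos"].round(4),"jawyaw",np.degrees(np.arctan2(M[1,2],M[0,2])).round(1),"tilt",np.degrees(np.arccos(-M[2,0])).round(2),"F",o["force"].round(2),"w",round(float(o["width"]),4),"q",o["joint_pos"].round(2))
E
python3 - <<'E'
from h import *; import mv
t=load("top0");s=load("scene0")
mv.state()
for S,lo,hi,box in((t,0,0,(215,125,262,175)),(s,0,0,(268,235,325,280))):
    g=S["image"];x0,y0,x1,y1=box;h=cv2.cvtColor(g,cv2.COLOR_BGR2HSV)
    m=(h[...,1]<70).astype(np.uint8);z=np.zeros_like(m);z[y0:y1,x0:x1]=m[y0:y1,x0:x1]
    c=max(cv2.findContours(z,0,1)[0],key=cv2.contourArea);print(cv2.boundingRect(c),cv2.minEnclosingCircle(c),cv2.fitEllipse(c))
for px in((238.5,155),(237.5,138)): print(onz(t,px,.01).round(3),onz(t,px,.19).round(3))
for px in((297,257),(301,213)): print(onz(s,px,.01).round(3),onz(s,px,.19).round(3))
E
```

```text
0.1 p [ 0.3072 -0.6563  0.2366] jawyaw -64.9 tilt 0.08 F [-0.96 -0.16 -0.32] w 0.0935 q [ 1.06  0.6  -0.    1.6   0.    0.94 -0.08]
(222, 131, 33, 44) ((236.5, 154.2906951904297), 23.339046478271484) ((237.66519165039062, 155.26548767089844), (31.5638484954834, 41.61616897583008), 7.797305107116699)
(276, 235, 41, 40) ((296.2776794433594, 255.44656372070312), 20.78272819519043) ((296.128173828125, 256.3323974609375), (35.8160400390625, 39.4510612487793), 95.50189971923828)
[0.767 0.    0.01 ] [ 0.721 -0.005  0.19 ]
[0.828 0.004 0.01 ] [ 0.773 -0.002  0.19 ]
[0.776 0.006 0.01 ] [ 0.899 -0.084  0.19 ]
[0.634 0.108 0.01 ] [0.781 0.    0.19 ]
```

Pivot is about (0.773, 0.001), and lens to pivot measures 0.230 m as given. Plan: fly high to the right of the lens with jaws shut, descend to TCP z=0.175, then push along the arc.

```bash
python3 -c "
import mv;mv.plan([(0.526,-0.085,0.237,0),(0.526,-0.085,0.175,0)])"
```

```text
[0.0, 11.01, -10.61] [-10.82, -0.01, -0.01]
[1.55, 11.01, -10.61] [-10.82, -0.01, -0.01]
```

{"op": "servo_tool", "data": {"xyz": [[0, 0.5, -0.5], [0, 1.4, -1.4], [0, 2.4, -2.3], [0, 3.4, -3.3], [0, 4.4, -4.3], [0, 5.5, -5.3], [0, 6.5, -6.3], [0, 7.5, -7.2], [0, 8.5, -8.2], [0, 9.4, -9.1], [0, 10.3, -9.9], [0, 11.0, -10.6]], "angular": [[-0.5, 0, 0], [-1.4, 0, 0], [-2.4, 0, 0], [-3.4, 0, 0], [-4.4, 0, 0], [-5.4, 0, 0], [-6.4, 0, 0], [-7.4, 0, 0], [-8.4, 0, 0], [-9.3, 0, 0], [-10.2, 0, 0], [-10.8, 0, 0]], "jaw": [-1, -1, -1, -1, -1, -1, -1, -1, -1, -1, -1, -1], "squeeze": 5}}

```text
time_s: 1.6
eef_pos: [0.5264, -0.0837, 0.2371]
orientation: [0.707, -0.0, 0.707, 0.001]
force: [0.3, 0.0, 0.9]
width: 0.0005
```

```bash
python3 -c "
import mv;mv.state();mv.plan([(0.526,-0.085,0.237,0),(0.526,-0.085,0.175,0)])"
```

```text
1.6 p [ 0.5264 -0.0837  0.2371] jawyaw 0.1 tilt 0.1 F [0.28 0.05 0.92] w 0.0005 q [ 0.33  0.39 -0.38  2.02  0.21  0.76 -0.17]
[0.0, -0.03, -0.01] [0.01, -0.01, -0.01]
[1.55, -0.03, -0.01] [0.01, -0.01, -0.01]
```

{"op": "servo_tool", "data": {"xyz": [[0.4, 0, 0], [0.8, 0, 0], [1.2, 0, 0], [1.55, 0, 0], [1.55, 0, 0]], "angular": [[0, 0, 0], [0, 0, 0], [0, 0, 0], [0, 0, 0], [0, 0, 0]], "jaw": [-1, -1, -1, -1, -1]}}

```text
time_s: 2.22
eef_pos: [0.5256, -0.0842, 0.1738]
orientation: [0.706, 0.0, 0.708, 0.001]
force: [0.1, -0.7, 0.4]
width: 0.0004
```

```bash
python3 - <<'E'
import mv,numpy as np
mv.state()
pv=np.array([.773,.001]);f0=np.arctan2(.0435,-.226)
T=[]
for th in np.r_[np.arange(-.12,.96,.09)]:
    f=f0-th;c=pv+.23*np.array([np.cos(f),np.sin(f)]);t=np.array([np.sin(f),-np.cos(f)])
    p=c-t*(.0695); print(round(th,2),c.round(3),p.round(3),"d",np.hypot(*(c-[.541,.034])).round(3));T.append((*p,.175,-th if 0 else 0))
mv.plan(T)
E
```

```text
2.23 p [ 0.5256 -0.0842  0.1738] jawyaw 0.0 tilt 0.2 F [ 0.09 -0.74  0.44] w 0.0004 q [ 0.3   0.48 -0.34  2.08  0.27  0.62 -0.22]
-0.12 [0.544 0.017] [ 0.539 -0.052] d 0.017
-0.03 [0.546 0.038] [ 0.535 -0.031] d 0.006
0.06 [0.55  0.058] [ 0.533 -0.009] d 0.026
0.15 [0.556 0.078] [0.533 0.012] d 0.046
0.24 [0.564 0.097] [0.535 0.034] d 0.067
0.33 [0.573 0.115] [0.539 0.055] d 0.088
0.42 [0.585 0.133] [0.545 0.076] d 0.108
0.51 [0.597 0.149] [0.552 0.096] d 0.128
0.6 [0.611 0.164] [0.562 0.115] d 0.148
0.69 [0.626 0.178] [0.573 0.134] d 0.168
0.78 [0.643 0.191] [0.586 0.151] d 0.187
0.87 [0.661 0.202] [0.6   0.168] d 0.206
0.96 [0.679 0.211] [0.616 0.183] d 0.224
[-0.03, 0.8, 0.33] [0.01, -0.03, -0.02]
[-0.03, 1.33, 0.23] [0.01, -0.03, -0.02]
[-0.03, 1.87, 0.19] [0.01, -0.03, -0.02]
[-0.03, 2.41, 0.19] [0.01, -0.03, -0.02]
[-0.03, 2.95, 0.24] [0.01, -0.03, -0.02]
[-0.03, 3.48, 0.33] [0.01, -0.03, -0.02]
[-0.03, 4.0, 0.48] [0.01, -0.03, -0.02]
[-0.03, 4.51, 0.67] [0.01, -0.03, -0.02]
[-0.03, 4.99, 0.91] [0.01, -0.03, -0.02]
[-0.03, 5.45, 1.19] [0.01, -0.03, -0.02]
[-0.03, 5.89, 1.51] [0.01, -0.03, -0.02]
[-0.03, 6.3, 1.86] [0.01, -0.03, -0.02]
[-0.03, 6.67, 2.26] [0.01, -0.03, -0.02]
```

{"op": "servo_tool", "data": {"xyz": [[0, 0.3, 0.1], [0, 0.6, 0.2], [0, 0.8, 0.3], [0, 0.95, 0.3], [0, 1.1, 0.3], [0, 1.25, 0.25], [0, 1.4, 0.2], [0, 1.55, 0.2], [0, 1.7, 0.2], [0, 1.85, 0.2], [0, 2.0, 0.2], [0, 2.15, 0.2]], "angular": [[0, 0, 0], [0, 0, 0], [0, 0, 0], [0, 0, 0], [0, 0, 0], [0, 0, 0], [0, 0, 0], [0, 0, 0], [0, 0, 0], [0, 0, 0], [0, 0, 0], [0, 0, 0]], "jaw": [-1, -1, -1, -1, -1, -1, -1, -1, -1, -1, -1, -1]}}

```text
time_s: 3.72
eef_pos: [0.5335, 0.0022, 0.1738]
orientation: [0.706, 0.0, 0.708, 0.001]
force: [-1.1, -1.4, -1.6]
width: 0.0003
```

```bash
python3 - <<'E'
import mv,numpy as np
from workcell import env; import cv2
mv.state()
s=env.snapshot("scene");cv2.imwrite("pics/scene1.png",s["image"][60:300,60:380].repeat(2,0).repeat(2,1))
pv=np.array([.773,.001]);f0=np.arctan2(.0435,-.226)
T=[]
for th in np.r_[np.arange(.15,.96,.09)]:
    f=f0-th;c=pv+.23*np.array([np.cos(f),np.sin(f)]);t=np.array([np.sin(f),-np.cos(f)])
    p=c-t*(.0695); T.append((*p,.175,-th if 0 else 0))
mv.plan(T)
E
```

```text
3.73 p [0.5335 0.0022 0.1738] jawyaw 0.0 tilt 0.2 F [-1.14 -1.36 -1.56] w 0.0003 q [ 0.13  0.48 -0.34  2.08  0.26  0.62 -0.38]
[-0.03, 0.22, -0.02] [0.02, -0.03, -0.02]
[-0.03, 0.76, 0.03] [0.02, -0.03, -0.02]
[-0.02, 1.29, 0.13] [0.02, -0.03, -0.02]
[-0.02, 1.81, 0.28] [0.02, -0.03, -0.02]
[-0.02, 2.32, 0.47] [0.02, -0.03, -0.02]
[-0.02, 2.81, 0.71] [0.02, -0.03, -0.02]
[-0.02, 3.27, 0.98] [0.02, -0.03, -0.02]
[-0.02, 3.7, 1.3] [0.02, -0.03, -0.02]
[-0.02, 4.11, 1.66] [0.02, -0.03, -0.02]
```

View pics/scene1.png

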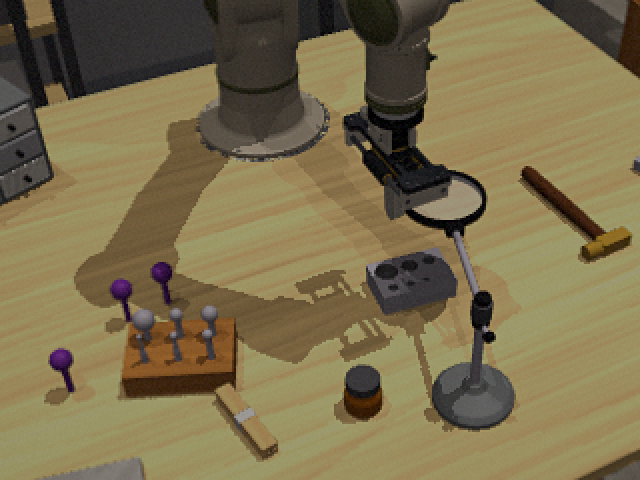

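The shut fingers at (395,205) bear on the lens's right rim. The lens has swung from about (424,203) to (450,198) in this crop, and nothing else has moved. I'll continue along the arc.

{"op": "servo_tool", "data": {"xyz": [[0, 0.15, 0], [0, 0.3, 0], [0, 0.5, 0], [0, 0.7, 0.03], [0, 0.9, 0.06], [0, 1.1, 0.1], [0, 1.3, 0.13], [0, 1.5, 0.19], [0, 1.7, 0.25], [0, 1.9, 0.31], [0, 2.1, 0.39], [0, 2.3, 0.47]], "angular": [[0, 0, 0], [0, 0, 0], [0, 0, 0], [0, 0, 0], [0, 0, 0], [0, 0, 0], [0, 0, 0], [0, 0, 0], [0, 0, 0], [0, 0, 0], [0, 0, 0], [0, 0, 0]], "jaw": [-1, -1, -1, -1, -1, -1, -1, -1, -1, -1, -1, -1]}}

```text
time_s: 5.28
eef_pos: [0.5525, 0.0958, 0.1741]
orientation: [0.706, 0.0, 0.708, 0.001]
force: [-0.4, -1.4, 0.6]
width: 0.0003
```

```bash
python3 - <<'E'
import mv,numpy as np
mv.state()
pv=np.array([.773,.001]);f0=np.arctan2(.0435,-.226)
T=[]
for th in np.r_[np.arange(.51,1.0,.09)]:
    f=f0-th;c=pv+.23*np.array([np.cos(f),np.sin(f)]);t=np.array([np.sin(f),-np.cos(f)])
    p=c-t*(.0695); T.append((*p,.175,-th if 0 else 0))
mv.plan(T)
E
```

```text
5.28 p [0.5525 0.0958 0.1741] jawyaw 0.1 tilt 0.21 F [-0.37 -1.42  0.63] w 0.0003 q [-0.04  0.51 -0.33  2.02  0.26  0.66 -0.53]
[-0.02, 0.01, -0.01] [0.02, -0.03, -0.02]
[-0.02, 0.49, 0.23] [0.02, -0.03, -0.02]
[-0.02, 0.96, 0.51] [0.02, -0.03, -0.02]
[-0.02, 1.39, 0.83] [0.02, -0.03, -0.02]
[-0.02, 1.8, 1.19] [0.02, -0.03, -0.02]
[-0.02, 2.17, 1.58] [0.02, -0.03, -0.02]
```

{"op": "servo_tool", "data": {"xyz": [[0, 0.2, 0.1], [0, 0.4, 0.19], [0, 0.6, 0.29], [0, 0.8, 0.41], [0, 1.0, 0.54], [0, 1.2, 0.68], [0, 1.4, 0.84], [0, 1.55, 0.97], [0, 1.7, 1.1], [0, 1.8, 1.19], [0, 1.87, 1.25], [0, 1.9, 1.28]], "angular": [[0, 0, 0], [0, 0, 0], [0, 0, 0], [0, 0, 0], [0, 0, 0], [0, 0, 0], [0, 0, 0], [0, 0, 0], [0, 0, 0], [0, 0, 0], [0, 0, 0], [0, 0, 0]], "jaw": [-1, -1, -1, -1, -1, -1, -1, -1, -1, -1, -1, -1]}}

```text
time_s: 6.78
eef_pos: [0.6037, 0.1719, 0.1741]
orientation: [0.706, 0.0, 0.708, 0.001]
force: [-0.5, -0.9, -0.3]
width: 0.0007
```

{"op": "servo_tool", "data": {"xyz": [[0, 0, 0], [0, 0, 0], [0, -0.2, -0.2], [0, -0.5, -0.4], [0, -0.8, -0.7], [0, -1.1, -1.0]], "angular": [[0, 0, 0], [0, 0, 0], [0, 0, 0], [0, 0, 0], [0, 0, 0], [0, 0, 0]], "jaw": [-1, -1, -1, -1, -1, -1]}}

```text
time_s: 7.52
eef_pos: [0.5627, 0.1266, 0.1741]
orientation: [0.706, 0.0, 0.708, 0.001]
force: [0.4, 0.4, -0.3]
width: 0.0007
```

```bash
python3 - <<'E'
import mv,numpy as np,cv2
from workcell import env
mv.state()
for n in("scene","top"):
    s=env.snapshot(n);np.savez(n+"2.npz",**s);cv2.imwrite(f"pics/{n}2.png",s["image"])
mv.plan([(.57,.12,.237,0),(.49,-.369,.237,0),(.49,-.3695,.13,0)])
E
```

```text
7.53 p [0.5627 0.1266 0.1741] jawyaw 0.1 tilt 0.21 F [ 0.44  0.44 -0.28] w 0.0007 q [-0.09  0.52 -0.33  1.99  0.26  0.67 -0.58]
[-1.57, -0.14, 0.19] [-0.0, -0.04, -0.01]
[-1.58, -12.37, -1.81] [-0.0, -0.04, -0.01]
[1.1, -12.38, -1.8] [-0.0, -0.04, -0.01]
```

View pics/top2.png

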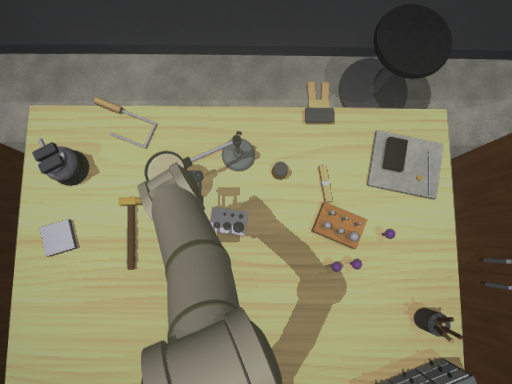

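The lens now sits at top-view (165,170), well clear of the block at (230,222). The widest hollow shows at (238.5,227), as measured before; hammer, jar and clamp are unmoved. Next: lift and travel to the stand.

{"op": "servo_tool", "data": {"xyz": [[-0.6, -0.3, 0], [-1.2, -0.8, -0.1], [-1.55, -1.8, -0.2], [-1.55, -3.0, -0.4], [-1.55, -4.3, -0.6], [-1.55, -5.6, -0.8], [-1.55, -6.9, -1.0], [-1.55, -8.2, -1.2], [-1.55, -9.5, -1.4], [-1.55, -10.8, -1.6], [-1.55, -11.8, -1.75], [-1.55, -12.3, -1.8]], "angular": [[0, 0, 0], [0, 0, 0], [0, 0, 0], [0, 0, 0], [0, 0, 0], [0, 0, 0], [0, 0, 0], [0, 0, 0], [0, 0, 0], [0, 0, 0], [0, 0, 0], [0, 0, 0]], "jaw": [-1, -1, -1, -1, -1, -1, -1, -1, -1, -1, -1, -1]}}

```text
time_s: 9.12
eef_pos: [0.4898, -0.3686, 0.2359]
orientation: [0.706, 0.001, 0.708, -0.001]
force: [0.7, 0.7, 0.7]
width: 0.0006
```

```bash
python3 - <<'E'
import mv; from h import *
mv.state(); mv.plan([(.49,-.3695,.237,0),(.49,-.3695,.131,0)])
t=load("top2")
h=cv2.cvtColor(t["image"],cv2.COLOR_BGR2HSV)
# lens: dark frame pixels near (165,170)
print("lens",onz(t,(165,170),.175).round(3),"hollow",onz(t,(238.5,227),.036).round(4))
E
```

```text
9.12 p [ 0.4898 -0.3686  0.2359] jawyaw -0.1 tilt 0.22 F [0.73 0.73 0.67] w 0.0006 q [ 0.77  0.48 -0.31  1.85  0.19  0.84  0.36]
[-0.03, -0.02, 0.0] [-0.02, -0.04, -0.01]
[2.62, -0.02, 0.02] [-0.02, -0.04, -0.01]
lens [0.678 0.212 0.175] hollow [ 0.5177 -0.0031  0.036 ]
```

{"op": "servo_tool", "data": {"xyz": [[0.5, 0, 0], [1.1, 0, 0], [1.6, 0, 0], [2.0, 0, 0], [2.3, 0, 0], [2.5, 0, 0], [2.55, 0, 0], [2.55, 0, 0], [2.55, 0, 0], [2.55, 0, 0], [2.55, 0, 0], [2.55, 0, 0]], "angular": [[0, 0, 0], [0, 0, 0], [0, 0, 0], [0, 0, 0], [0, 0, 0], [0, 0, 0], [0, 0, 0], [0, 0, 0], [0, 0, 0], [0, 0, 0], [0, 0, 0], [0, 0, 0]], "jaw": [-1, -1, -1, -1, -1, -1, -1, -1, -1, -1, -1, -1]}}

```text
time_s: 10.62
eef_pos: [0.4894, -0.3686, 0.134]
orientation: [0.706, 0.001, 0.708, -0.001]
force: [-0.6, 0.0, 0.0]
width: 0.0002
```

```bash
python3 - <<'E'
import mv,cv2,numpy as np
from workcell import env
mv.state()
a=env.snapshot("scene")["image"][140:290,60:260].repeat(2,0).repeat(2,1);b=env.snapshot("wrist")["image"][42:342,56:456]
cv2.imwrite("pics/pt1.png",np.hstack([a,b]))
mv.plan([(.49,-.3695,.131,0)])
E
```

```text
10.62 p [ 0.4894 -0.3686  0.134 ] jawyaw -0.2 tilt 0.22 F [-0.59  0.04  0.04] w 0.0002 q [ 0.73  0.61 -0.27  1.94  0.26  0.63  0.3 ]
[0.07, -0.02, 0.02] [-0.03, -0.04, -0.01]
```

View pics/pt1.png

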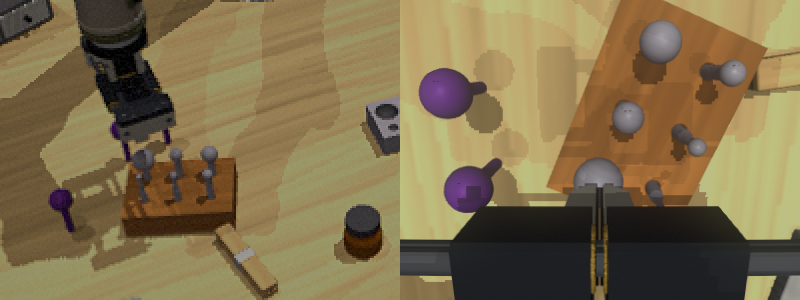

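The wrist view shows the biggest steel ball at (598,180), directly ahead of the fingertips and not touched. In the scene view the fingertips hang over the ball at (143,158). Now I'll hold for over two seconds.

{"op": "servo_tool", "data": {"xyz": [[0.05, 0, 0], [0.05, 0, 0], [0.05, 0, 0], [0.05, 0, 0], [0.05, 0, 0], [0.05, 0, 0], [0.05, 0, 0], [0.05, 0, 0], [0.05, 0, 0], [0.05, 0, 0], [0.05, 0, 0], [0.05, 0, 0]], "angular": [[0, 0, 0], [0, 0, 0], [0, 0, 0], [0, 0, 0], [0, 0, 0], [0, 0, 0], [0, 0, 0], [0, 0, 0], [0, 0, 0], [0, 0, 0], [0, 0, 0], [0, 0, 0]], "jaw": [-1, -1, -1, -1, -1, -1, -1, -1, -1, -1, -1, -1]}}

```text
time_s: 12.22
eef_pos: [0.4894, -0.3685, 0.1319]
orientation: [0.706, 0.001, 0.708, -0.001]
force: [-0.1, -0.7, 0.0]
width: 0.0003
```

{"op": "servo_tool", "data": {"xyz": [[0, 0, 0], [0, 0, 0], [0, 0, 0], [0, 0, 0], [0, 0, 0], [0, 0, 0], [0, 0, 0], [0, 0, 0], [0, 0, 0], [0, 0, 0], [-0.7, 0, 0], [-1.5, 0, 0]], "angular": [[0, 0, 0], [0, 0, 0], [0, 0, 0], [0, 0, 0], [0, 0, 0], [0, 0, 0], [0, 0, 0], [0, 0, 0], [0, 0, 0], [0, 0, 0], [0, 0, 0], [0, 0, 0]], "jaw": [-1, -1, -1, -1, -1, -1, -1, -1, -1, -1, -1, -1]}}

```text
time_s: 13.72
eef_pos: [0.4893, -0.3683, 0.1921]
orientation: [0.705, 0.001, 0.709, -0.0]
force: [0.1, -0.2, 0.6]
width: 0.0007
```

```bash
python3 -c "
import mv;mv.state();mv.plan([(.52,0,.19,0),(.52,0,.078,0)])"
```

```text
13.72 p [ 0.4893 -0.3683  0.1921] jawyaw -0.1 tilt 0.3 F [ 0.1  -0.23  0.62] w 0.0007 q [ 0.75  0.53 -0.3   1.89  0.22  0.75  0.33]
[0.06, 9.21, 0.74] [-0.02, -0.05, -0.01]
[2.86, 9.21, 0.76] [-0.02, -0.05, -0.01]
```

{"op": "servo_tool", "data": {"xyz": [[-0.2, 0.5, 0], [-0.2, 1.4, 0.1], [-0.2, 2.4, 0.2], [-0.2, 3.5, 0.3], [-0.2, 4.6, 0.4], [-0.2, 5.7, 0.5], [-0.2, 6.8, 0.6], [-0.2, 7.8, 0.7], [0, 8.6, 0.75], [0, 9.1, 0.75], [0, 9.2, 0.75], [0, 9.2, 0.75]], "angular": [[0, 0, 0], [0, 0, 0], [0, 0, 0], [0, 0, 0], [0, 0, 0], [0, 0, 0], [0, 0, 0], [0, 0, 0], [0, 0, 0], [0, 0, 0], [0, 0, 0], [0, 0, 0]], "jaw": [-1, -1, -1, -1, -1, -1, -1, -1, -1, -1, -1, -1]}}

```text
time_s: 15.22
eef_pos: [0.5197, -0.0004, 0.1922]
orientation: [0.705, 0.001, 0.709, -0.0]
force: [-0.1, -0.2, -0.0]
width: 0.0006
```

{"op": "servo_tool", "data": {"xyz": [[0.5, 0, 0], [1.0, 0, 0], [1.5, 0, 0], [2.0, 0, 0], [2.4, 0, 0], [2.6, 0, 0], [2.7, 0, 0], [2.75, 0, 0], [2.75, 0, 0], [2.75, 0, 0], [2.75, 0, 0], [2.75, 0, 0]], "angular": [[0, 0, 0], [0, 0, 0], [0, 0, 0], [0, 0, 0], [0, 0, 0], [0, 0, 0], [0, 0, 0], [0, 0, 0], [0, 0, 0], [0, 0, 0], [0, 0, 0], [0, 0, 0]], "jaw": [-1, -1, -1, -1, -1, -1, -1, -1, -1, -1, -1, -1]}}

```text
time_s: 16.73
eef_pos: [0.5192, -0.0003, 0.0823]
orientation: [0.705, 0.001, 0.709, -0.0]
force: [0.3, 0.7, -0.5]
width: 0.0006
```

```bash
python3 - <<'E'
import mv,cv2,numpy as np
from workcell import env
mv.state()
a=env.snapshot("scene")["image"][130:330,110:376].repeat(3,0).repeat(3,1)
a=cv2.resize(a,(400,300),interpolation=cv2.INTER_AREA);b=env.snapshot("wrist")["image"][42:342,56:456]
cv2.imwrite("pics/pt2.png",np.hstack([a,b]))
mv.plan([(.52,0,.078,0)])
E
```

```text
16.73 p [ 5.192e-01 -3.000e-04  8.230e-02] jawyaw -0.1 tilt 0.32 F [ 0.28  0.67 -0.48] w 0.0006 q [ 0.04  0.61 -0.22  2.18  0.32  0.39 -0.44]
[0.11, 0.01, 0.02] [-0.02, -0.05, -0.01]
```

View pics/pt2.png

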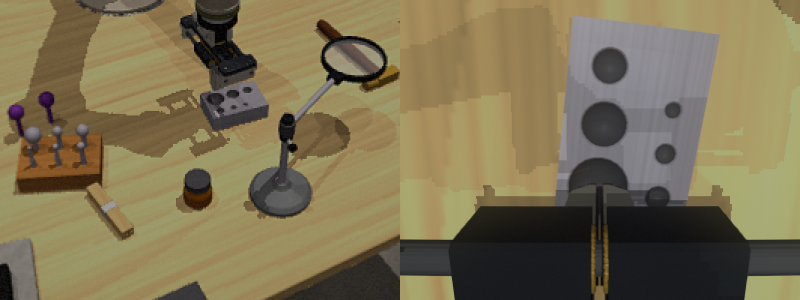

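The wrist view shows the widest hollow at (597,185), right under the fingertips. The scene view shows the lens at (353,60), well clear, and everything else in place. I'll hold for a second, run a numerical check of the bystanders, then hand in.

{"op": "servo_tool", "data": {"xyz": [[0, 0, 0], [0, 0, 0], [0, 0, 0], [0, 0, 0], [0, 0, 0], [0, 0, 0], [0, 0, 0], [0, 0, 0]], "angular": [[0, 0, 0], [0, 0, 0], [0, 0, 0], [0, 0, 0], [0, 0, 0], [0, 0, 0], [0, 0, 0], [0, 0, 0]], "jaw": [-1, -1, -1, -1, -1, -1, -1, -1]}}

```text
time_s: 17.82
eef_pos: [0.5192, -0.0003, 0.0823]
orientation: [0.705, 0.001, 0.709, -0.0]
force: [-0.4, 0.7, -1.0]
width: 0.0008
```

```bash
python3 - <<'E'
import mv; from h import *
from workcell import env
s0=load("scene0")["image"];s=env.snapshot("scene");g=s["image"]
def cen(i,box,lo,hi):
    x0,y0,x1,y1=box;m=cv2.inRange(cv2.cvtColor(i[y0:y1,x0:x1],cv2.COLOR_BGR2HSV),lo,hi);M=cv2.moments(m,True);return np.round([x0+M["m10"]/M["m00"],y0+M["m01"]/M["m00"]],2)
for n,b,lo,hi in(("punches",(122,210,175,240),(0,0,60),(179,70,255)),("stand",(118,210,184,260),(5,150,60),(15,255,255)),("jar",(228,240,256,270),(0,0,0),(179,255,60)),("clamp",(165,250,202,290),(10,60,190),(25,200,255)),("hammer head",(345,170,380,190),(15,150,80),(30,255,255))):
    print(n,cen(s0,b,lo,hi),cen(g,b,lo,hi))
mv.state(); print(env.job_done())
E
```

```text
punches [145.79 221.64] [146.48 222.91]
stand [149.91 236.  ] [149.49 237.78]
jar [240.84 254.9 ] [240.69 255.41]Traceback (most recent call last):
  File "<stdin>", line 7, in <module>
  File "<stdin>", line 5, in cen
ZeroDivisionError: float division by zero
```

The clamp's colour mask came up empty, and the arm's changing shadow affects the others. I'll compare patches by template matching instead, then hand in.

```bash
python3 - <<'E'
import mv; from h import *
from workcell import env
s0=load("scene0")["image"];g=env.snapshot("scene")["image"]
for n,(x0,y0,x1,y1) in dict(punches=(122,210,175,250),jar=(230,242,254,270),clamp=(165,250,202,288),hammer_head=(345,170,380,190),hammer_handle=(318,140,350,170)).items():
    r=cv2.matchTemplate(g[y0-8:y1+8,x0-8:x1+8],s0[y0:y1,x0:x1],cv2.TM_CCOEFF_NORMED);_,v,_,l=cv2.minMaxLoc(r);print(n,l[0]-8,l[1]-8,round(v,3))
mv.state(); print(env.job_done())
E
```

```text
punches 0 0 0.85
jar 0 0 0.996
clamp 0 0 0.996
hammer_head 0 0 0.52
hammer_handle -1 -1 0.677
17.93 p [ 5.191e-01 -3.000e-04  8.230e-02] jawyaw -0.1 tilt 0.32 F [ 0.24 -0.16  1.22] w 0.0004 q [ 0.04  0.61 -0.22  2.18  0.32  0.39 -0.44]
the job is handed in; nothing more can be done
None
```

The job is handed in at 17.9 s of the 67 s allowed. No verdict was reported, so the results below are my own checks.

**What I did:**
- **Lens:** I pushed it to the robot's left with the shut fingers, about 0.95 rad. Forces read at the end of each push call stayed under about 2.5 N. Measured from the top camera, it came to rest about 0.22 m from the block's middle.
- **Biggest punch:** I pointed down at the 32 mm ball for over 2.5 s. The TCP was about 40 mm above its top and about 1 mm off the measured axis.
- **Widest hollow:** I finished pointing at its centre. The TCP was about 46 mm above the block, about 1 mm off, with 0.3° of tilt and no contact seen.

**Last checks:**
- **Punches, jar and clamp:** patch matching against the first picture showed no shift.
- **Hammer:** the match was weak (0.52 to 0.68, at most 1 pixel), probably because the lens and its shadow now overlap it in that view. In the top view taken after the push it had not moved, and the arm did not go near it afterwards.
- **Colour masks:** a first check was unreliable. The punch and stand masks shifted 1 to 2 pixels, probably from changing shadows, and the clamp mask came up empty, so I used patch matching instead.
- **Camera agreement:** the two cameras differed by about 4 mm on the ball and hollow positions. I used the midpoint, well within the 15 mm tolerance.

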